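Clear the pile off the sunglasses case

TASK

Someone has piled things up on the sunglasses case: take the pile apart from the top, one thing at a time, and gently set each thing flat in its place. The car key goes in the round steel key dish, the small tin in the small cell of the wooden box, the large tin in its large cell, and last the sunglasses case goes on the cork mat, centred and squared up along it (either way round). Do not drop or topple anything, and leave the door stop, the shoe brush and the spray can where they are.

Things in the scene. Friction and masses are not known exactly. Their poses are not given: they have to be found in the camera images.
- fob_mid (a point): Car key fob, the top of the pile: a black plastic block with rounded edges, 60 (its x) by 32 (its y) by 15 mm high, about 60 g. It lies flat on the small tin, turned any way. The point is its centre, half-way up; z is up.
- smalltin_mid (a point): Small round lidded tin with a brass lid, 50 mm across and 28 mm high, closed, about 90 g. It stands on the large tin, under the key fob, up to 4 mm off its middle. The point is its centre, half-way up; z is its axis, up.
- bigtin_mid (a point): Large round lidded tin with an aluminium lid, 68 mm across and 32 mm high, closed, about 170 g. It stands on the sunglasses case, under the small tin. The point is its centre, half-way up; z is its axis, up.
- case_mid (a point): Closed grey plastic sunglasses case, the bottom of the pile: a rigid block 158 long (its x) by 60 wide (its y) by 42 mm high with a flat top, about 140 g, standing on the ledge. It stays shut. The point is its centre, half-way up; z is up.
- dish: Round stainless steel key dish, fixed: rim 150 mm across and 16 mm high, flat floor about 120 mm across, 3 mm above the ledge, sloping wall. Origin at the centre of its underside, on the ledge.
- carebox: Low open wooden shoe-care box, fixed: 172 long (its x) by 100 mm (its y), floor 4 mm thick, walls and one divider 6 mm thick whose tops are 18 mm above the ledge (14 mm above the box's floor). Two cells, each 88 mm along y: the large cell is 88 mm along x, centred at x = -36 mm, y = 0; the small cell is 66 mm along x, centred at x = +47 mm, y = 0. Origin at the centre of its underside, on the ledge.
- mat: Rectangular cork mat, fixed, the place of the sunglasses case: 190 (its x) by 92 mm (its y), 4 mm thick. Origin at the centre of its underside, on the ledge.
- doorstop: Bystander: white plastic door wedge 90 by 36 mm, up to 26 mm high, loose. Origin at the centre of its underside.
- brush: Bystander: wooden shoe brush 150 (its x) by 48 by 44 mm high, lying bristles up, loose. Origin at the centre of its underside.
- spraycan: Bystander: upright spray can 52 mm across and 150 mm high, loose. Origin at the centre of its underside.
Mind the look-alikes: they are no part of the job. There is more than one size of the mat; the job needs the larger. Leave any blue look-alike of the part that bears smalltin_mid alone.

How it is judged:
By the outcome, as a careful person would: the job done as asked, in the order asked, and still so for the second after the job is handed in, with the robot touching nothing.
It also fails if it takes over 125 s, if anything falls off the work surface, if the arm or the gripper's body presses on something with over 40 N, if the wrist force passes 120 N, or if a joint passes its speed limit or range.

ROBOT

A 6-joint arm with a two-finger parallel gripper is mounted at the origin on the work surface. World frame = base frame: x ahead of the robot, y to its left, z up, the work surface at z = 0. Lengths are in m, angles in degrees, forces in N, time in s.
With the tool pointing down it reaches from about 0.25 to 0.725 m from the base axis. Payload 4 kg.
Tool frame: the origin (TCP) lies at the very end of the fingers, on their centre line; the grasp point (between the pads) lies 19 mm behind it; z points along the fingers, y is the line along which they close (so a half turn about z gives the same grasp; the last joint's range is limited). The gripper opens to 85 mm and grips with 20 to 120 N. Pads are 22 mm wide; open, the fingers measure 114 mm over their backs; the gripper's body (76 mm by 85 mm) begins 54 mm behind the grasp point. The pads swing forward as they close: fully open they stand 13 mm farther back than shut.
Start: joints at [73.281, 13.785, 0.286, 76.501, 0, 90], TCP at [0.144, 0.479, 0.231] pointing down, gripper open.
Joint ranges: [-155.79, 155.79], [-60.16, 107.12], [-62.33, 73.08], [-114, 123.19], [-81.49, 82.49], [-180, 180]. Speed limits (degrees/s): [159.86, 159.86, 180, 180, 180, 180].

INTERFACE

Orientations are given as [roll, pitch, yaw] about the fixed x, y, z axes, in that order (R = Rz(yaw) Ry(pitch) Rx(roll)).
In Python, from station import manip gives the robot as it stands. The module is installed in compiled form; this text tells all that it offers. Calls block until the motion is done:
- manip.move_pose(position, orientation): joint-space move of the TCP to a pose.
- manip.move_linear(position, rot=None, v=0.15): straight line of the TCP; rot=None keeps the orientation; v is the mean speed in m/s.
- manip.move_j(angles): joint-space move.
- manip.let_go() and manip.close(): open the fingers fully, or close them until they stop; the grip force is fixed at half the most.
- manip.dwell(seconds).
- manip.ik(position, orientation): joint angles nearest the present ones, or None.
- manip.snapshot(name): name is "side" or "top"; returns (picture, depth): 400x640x3 uint8, blue, green, red; 400x640 float32, m along the optical axis (not along the pixel's ray), 0 where there is no reading.
- manip.camera_info(name): a dict with "fov_y" (degrees; the focal length in pixels is half the picture's height over the tangent of half this angle, whatever the lens; pixels are square), "cx", "cy" (the principal point, pixels), "k1" (the pictures are not rectified: a ray, as slopes to the right and down, at radius r is drawn at 1 + k1 r^2 times it, then the intrinsics apply), "rvec" (rotation vector, rad) and "tvec" (3), from world to camera coordinates, as OpenCV has them. Camera axes: x right, y down, z forward; pixel columns grow to the right and rows downward; lengths in m; the calibration is good to about 2 mm. A picture is of the moment at which its call begins. camera_info takes no time and is no camera call.
A pose or a line that the arm cannot do raises manip.PlanningError and nothing moves.
- manip.sign_off(): hands the job in; it is judged then, once.
Readings, each from a call of its own:
- manip.get_t(): time.
- manip.get_qpos(): joint angles.
- manip.get_qd(): joint speeds.
- manip.get_joint_torque(): joint torques, N m.
- manip.get_eef_pos(): TCP position.
- manip.get_ee_rot(): TCP orientation.
- manip.get_contact_force(): force on the tool from outside, world axes, zero at the start.
- manip.get_moment(): the same for the moment, N m.
- manip.get_finger_gap(): finger opening in m.
- manip.get_gripper_force(): force on a finger pad.
Only numpy, scipy, OpenCV 4.12 (cv2) and the standard library are available. Lean on these libraries where they do the work, as an engineer would, in place of code of your own. Each camera call takes 0.05 s, during which the arm holds its last target. There are 200 camera calls.

## Working session

There is one attempt and no reset: what is moved stays moved. The work goes in short steps, each a Python script; the robot and the scene stay as the last script left them, time stands still between calls to the robot, and variables do not carry over. Pictures are saved under pics/ and viewed, at most 14 in all, crops included, and the job is handed in when it is done.

```bash
mkdir -p pics; cat > h.py <<'E'
import numpy as np, cv2
from station import manip
def cam(n):
    c=manip.camera_info(n); f=200/np.tan(np.radians(c["fov_y"])/2)
    R=cv2.Rodrigues(np.array(c["rvec"],float))[0]; t=np.array(c["tvec"],float).ravel()
    return c,f,R,t
def rays(n,uv):
    c,f,R,t=cam(n); uv=np.atleast_2d(np.array(uv,float))
    d=(uv-[c["cx"],c["cy"]])/f; s=d.copy()
    for _ in range(20): s=d/(1+c["k1"]*(s**2).sum(1,keepdims=True))
    return np.c_[s,np.ones(len(s))],R,t
def on_z(n,uv,z):
    r,R,t=rays(n,uv); o=-R.T@t; w=r@R
    k=(z-o[2])/w[:,2]; return o+w*k[:,None]
def on_depth(n,uv,D):
    r,R,t=rays(n,uv); uv=np.atleast_2d(np.array(uv)).astype(int)
    return (r*D[uv[:,1],uv[:,0]][:,None]-t)@R
def cloud(n,D):
    v,u=np.mgrid[:400,:640]; r,R,t=rays(n,np.c_[u.ravel(),v.ravel()])
    return ((r*D.ravel()[:,None]-t)@R).reshape(400,640,3)
E
python3 - <<'E'
from h import *
for n in("top","side"):
    p,d=manip.snapshot(n); cv2.imwrite(f"pics/{n}0.png",cv2.resize(p,(800,500))); np.savez(f"{n}0.npz",p=p,d=d)
    c,f,R,t=cam(n); print(n,c,f,-R.T@t,R[2])
print(manip.get_t(),manip.get_ee_rot())
E
```

```text
top {'fov_y': 45.89906354327075, 'cx': 331.77120436236646, 'cy': 198.5824036253622, 'k1': -0.05135983249651924, 'rvec': array([ 2.18356436, -2.1636962 ,  0.11782229]), 'tvec': array([0.06382689, 0.60726488, 1.75338584])} 472.3267761906106 [0.42788812 0.08272295 1.80479225] [ 0.10022847 -0.00748378 -0.9949363 ]
side {'fov_y': 57.820416613098196, 'cx': 320.7279231004234, 'cy': 203.8296642242223, 'k1': -0.07931914286520482, 'rvec': array([ 2.26491803, -0.60747845,  0.27423288]), 'tvec': array([-0.48472365,  0.3128357 ,  0.83321104])} 362.14685773593305 [ 0.21547855 -0.57735872  0.80454318] [ 0.37166801  0.62399117 -0.68738484]
0.1 [-1.79890779e+02  2.02005896e-03  1.63281040e+02]
```

View pics/top0.png

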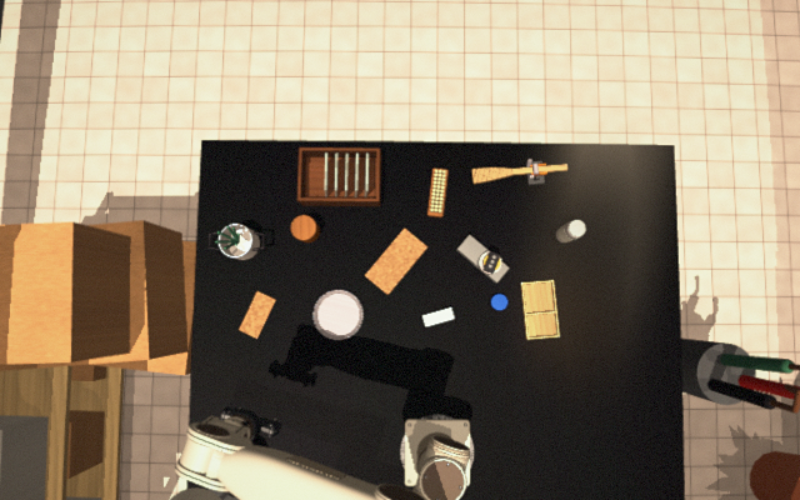

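View pics/side0.png

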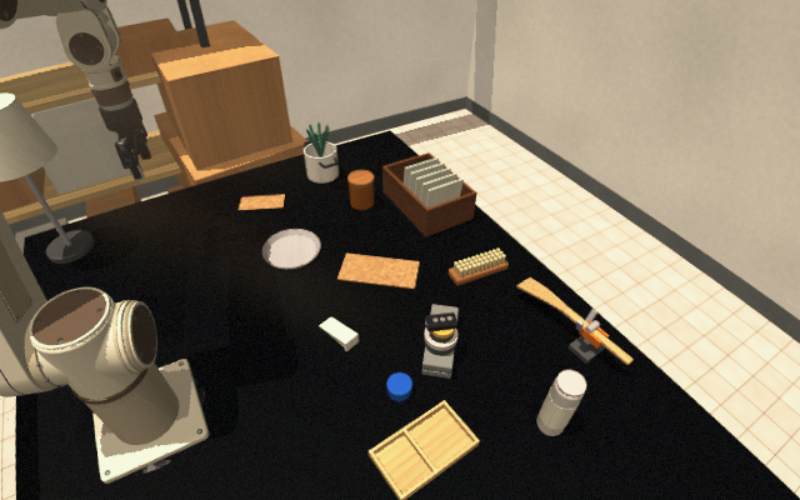

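Top view (800 px scale): the pile is at (488,260), the care box at (540,310), the large mat at (396,261), the dish at (338,314) and the blue decoy at (500,301). I'll take enlarged crops next.

```bash
python3 - <<'E'
from h import *
T=np.load("top0.npz")["p"];S=np.load("side0.npz")["p"]
cv2.imwrite("pics/tc.png",cv2.resize(T[175:281,285:455],None,fx=4.6,fy=4.6,interpolation=cv2.INTER_CUBIC))
a=cv2.resize(S[235:310,325:385],None,fx=7,fy=7,interpolation=cv2.INTER_CUBIC)
b=np.zeros((525,370,3),np.uint8); bb=cv2.resize(S[315:400,290:390],None,fx=3.7,fy=3.7,interpolation=cv2.INTER_CUBIC); b[:len(bb)]=bb[:525]
cv2.imwrite("pics/sc.png",np.hstack([a,b]))
D=np.load("top0.npz")["d"]; C=cloud("top",D)
# heights near objects
for n,(u,v) in dict(pile=(391,210),case=(375,193),dish=(270,251),mat=(317,209),table=(350,225),box=(430,237),can=(458,184)).items(): print(n,C[v,u].round(4))
np.save("C.npy",C)
E
```

```text
pile [ 0.5589 -0.1431  0.1157]
case [ 0.6278 -0.0926  0.0446]
dish [0.4074 0.301  0.0089]
mat [ 0.5691  0.1254 -0.0006]
table [ 0.509  -0.0015 -0.0014]
box [ 0.4656 -0.3078  0.0007]
can [ 0.6504 -0.3766  0.1544]
```

View pics/tc.png

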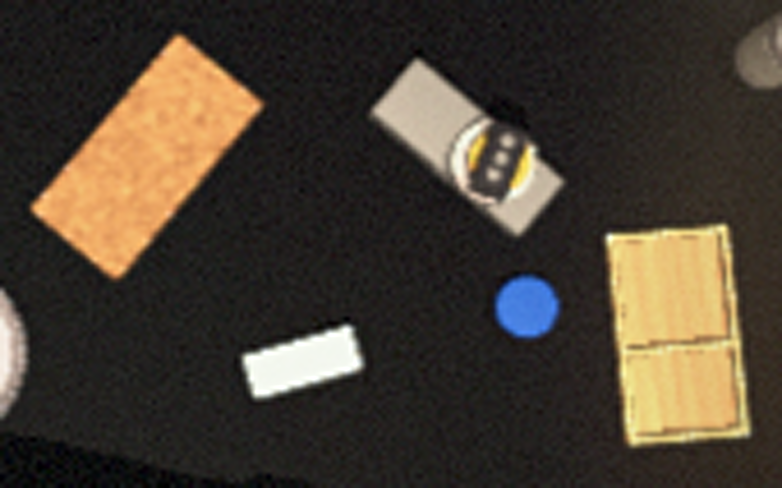

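View pics/sc.png

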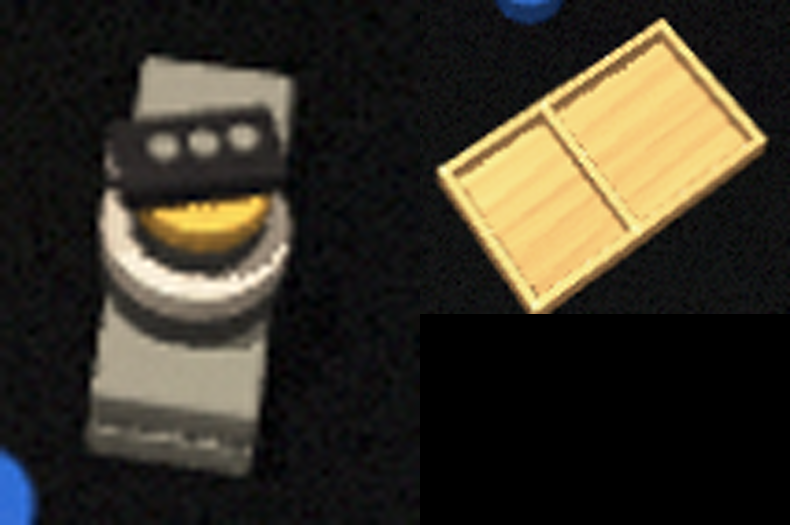

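The crops show the pile on the case, with the fob buttons along its long axis at top-crop (508,135) to (495,172). The box's small cell is on the robot's side. Next I'll compute poses.

```bash
python3 - <<'E'
from h import *
tc=lambda a:(np.array(a,float)+.5)/4.6-.5+[285,175]
sa=lambda a:(np.array(a,float)+.5)/7-.5+[325,235]
sb=lambda a:(np.array(a,float)-[420,0]+.5)/3.7-.5+[290,315]
def rect(n,P):
    P=P[:,:2]; e=np.linalg.norm(P-np.roll(P,-1,0),axis=1)
    (c,s,a)=cv2.minAreaRect((P*1000).astype(np.float32)); 
    d=[P[(i+1)%4]-P[i] for i in range(4)]; i=int(e[0]+e[2]<e[1]+e[3]); l=d[i]-d[i+2]
    print(n,"c",P.mean(0).round(4),"edges",(e*1000).round(0),"long yaw",np.degrees(np.arctan2(l[1],l[0])).round(1))
rect("mat",on_z("top",tc([(180,34),(264,104),(117,279),(31,208)]),.004))
rect("case",on_z("top",tc([(418,57),(371,111),(517,237),(566,181)]),.042))
rect("box",on_z("top",tc([(606,235),(727,226),(749,436),(630,444)]),.018))
rect("box side",on_z("side",sb([(437,172),(664,19),(767,140),(538,312)]),.018))
rect("stop",on_z("top",tc([(243,354),(351,325),(364,367),(256,399)]),.02))
print("buttons top",on_z("top",tc([(508,135),(502,153),(495,172)]),.117).round(4).tolist())
print("buttons side",on_z("side",sa([(163,147),(204,143),(243,138)]),.117).round(4).tolist())
print("blue",on_z("top",tc([527,306]),.028).round(3))
T=np.load("top0.npz")["p"];C=np.load("C.npy");S=np.load("side0.npz");CS=cloud("side",S["d"])
for n,c in(("top",C),("side",CS)):
    m=(np.hypot(c[...,0]-.565,c[...,1]+.143)<.07)
    for lo,hi in((.11,.125),(.095,.107),(.067,.08),(.036,.05)):
        q=c[m&(c[...,2]>lo)&(c[...,2]<hi)]
        if len(q)>5:print(n,lo,len(q),np.median(q,0).round(4),q.mean(0).round(4),cv2.minAreaRect((q[:,:2]*1000).astype(np.float32)))
g=cv2.cvtColor(T,cv2.COLOR_BGR2GRAY);m=np.zeros_like(g);m[225:278,245:296]=(g[225:278,245:296]>90)
k=cv2.findContours(m,0,1)[0];k=max(k,key=cv2.contourArea);(c,ax,a)=cv2.fitEllipse(k)
print("dish",c,ax,on_z("top",c,.016))
E
```

```text
mat c [0.5707 0.126 ] edges [ 91. 190.  93. 191.] long yaw 140.4
case c [ 0.5779 -0.1354] edges [ 59. 157.  61. 157.] long yaw -130.2
box c [ 0.426  -0.3113] edges [101. 173.  98. 172.] long yaw -174.3
box side c [ 0.4293 -0.3084] edges [173.  99. 170.  99.] long yaw 5.3
stop c [ 0.4023 -0.0033] edges [92. 36. 92. 38.] long yaw -73.9
buttons top [[0.5807, -0.1576, 0.117], [0.5665, -0.1528, 0.117], [0.5516, -0.1473, 0.117]]
buttons side [[0.5527, -0.142, 0.117], [0.5659, -0.1476, 0.117], [0.5788, -0.1525, 0.117]]
blue [[ 0.449 -0.185  0.028]]
top 0.11 137 [ 0.5621 -0.1498  0.1178] [ 0.5611 -0.1501  0.1174] ((560.9973754882812, -150.1846466064453), (32.04887008666992, 60.24885940551758), 68.59072875976562)
top 0.095 27 [ 0.5599 -0.1481  0.1036] [ 0.5595 -0.1518  0.1018] ((554.8458251953125, -149.74964904785156), (46.3365592956543, 46.79118347167969), 71.63114166259766)
top 0.067 70 [ 0.5625 -0.1333  0.073 ] [ 0.5631 -0.1429  0.0733] ((560.3397827148438, -150.02903747558594), (66.0184097290039, 59.871337890625), 62.40926742553711)
top 0.036 280 [ 0.5828 -0.1226  0.0425] [ 0.5736 -0.1361
[... 210 characters left out ...]
9262695312), (33.122840881347656, 60.3396110534668), 70.01622009277344)
side 0.095 101 [ 0.5563 -0.1666  0.1023] [ 0.5567 -0.1655  0.1019] ((554.3565063476562, -164.3434295654297), (15.544952392578125, 53.685630798339844), 63.828651428222656)
side 0.067 212 [ 0.5479 -0.1686  0.0748] [ 0.5542 -0.1639  0.0742] ((558.9003295898438, -158.982666015625), (44.43598175048828, 67.24488067626953), 58.508941650390625)
side 0.036 326 [ 0.538  -0.1809  0.0425] [ 0.5404 -0.1796  0.0426] ((569.7262573242188, -144.52462768554688), (127.9324951171875, 63.59852600097656), 47.8245849609375)
dish (270.1553955078125, 251.15635681152344) (38.678810119628906, 39.84435272216797) [[0.40689166 0.29956524 0.016     ]]
```

```bash
cat >> h.py <<'E'
def above(xy,yaw,z):
    best=None
    for y in (yaw,yaw+180):
        y=(y+180)%360-180
        q=manip.ik([*xy,z],[180,0,y])
        if q is not None and abs(q[5])<175 and (best is None or abs(q[5]-manip.get_qpos()[5])<abs(best[0][5]-manip.get_qpos()[5])): best=(q,y)
    manip.move_pose([*xy,z],[180,0,best[1]]); return best[1]
def st(s=""): print(s,"t",round(manip.get_t(),2),"p",np.round(manip.get_eef_pos(),4),"F",np.round(manip.get_contact_force(),1),"gap",round(manip.get_finger_gap(),4),"grip",round(manip.get_gripper_force(),1))
def lin(xy,z,v=.15): manip.move_linear([*xy,z],v=v)
def touch(xy,z_hi,z_lo,dF=1.5):
    "lower slowly in 1 mm steps until the upward force rises"
    lin(xy,z_hi,.08); manip.dwell(.2); f0=manip.get_contact_force()[2]; z=z_hi
    while z>z_lo and manip.get_contact_force()[2]-f0<dF:
        z-=.001; lin(xy,z,.02)
    st("touch f0=%.1f z=%.4f"%(f0,z)); return z
E
python3 - <<'E'
from h import *
p=(.5615,-.1495)
above(p,-20,.2); st("above")
lin(p,.15); lin(p,.1035,.05); st("down"); manip.close(); st("closed")
lin(p,.125,.04); manip.dwell(.2); st("lifted"); lin(p,.25)
for n in("top","side"):
    P,d=manip.snapshot(n); cv2.imwrite(f"pics/{n}1.png",P); np.savez(f"{n}1.npz",p=P,d=d)
S=cv2.imread("pics/side1.png")
cv2.imwrite("pics/s1c.png",cv2.resize(S[150:310,290:420],None,fx=3.7,fy=3.7,interpolation=cv2.INTER_CUBIC))
E
```

```text
above t 2.77 p [ 0.5617 -0.1485  0.2001] F [-0.3 -0.4  0.1] gap 0.0861 grip 0.0
down t 4.33 p [ 0.5618 -0.1496  0.1039] F [ 0.2  0.3 -0.1] gap 0.0853 grip 0.0
closed t 4.88 p [ 0.5619 -0.1496  0.104 ] F [ 0.1 -0.5  2.7] gap 0.0303 grip 59.8
lifted t 5.77 p [ 0.5613 -0.1494  0.1247] F [-0.1  0.3 -0.5] gap 0.0305 grip 59.5
```

View pics/s1c.png

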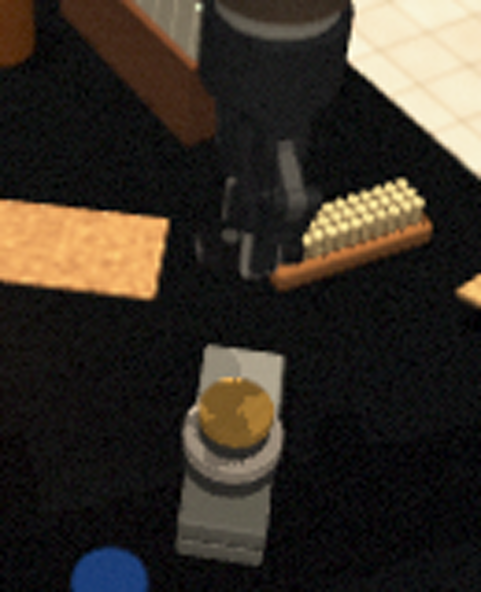

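The fob is gripped clear of the pile, and the tins are still standing: small tin lid at crop (236,412), large tin at (233,440). I'll place the fob in the dish and re-measure the tins.

```bash
python3 - <<'E'
from h import *
p=(.408,.2995)
q=manip.get_qpos(); print(q)
above(p,manip.get_ee_rot()[2]+80,.2); st("above")
lin(p,.05); touch(p,.011,.0035); manip.let_go(); manip.dwell(.2); st("open")
lin(p,.06,.08); lin(p,.2,.2)
for n in("top","side"):
    P,d=manip.snapshot(n); cv2.imwrite(f"pics/{n}2.png",P); np.savez(f"{n}2.npz",p=P,d=d)
    c=cloud(n,d); m=(np.hypot(c[...,0]-.565,c[...,1]+.143)<.07)
    for lo,hi in((.096,.11),(.067,.08)):
        q=c[m&(c[...,2]>lo)&(c[...,2]<hi)]
        print(n,lo,len(q),np.median(q,0).round(4),cv2.minEnclosingCircle((q[:,:2]*1000).astype(np.float32)))
T=cv2.imread("pics/top2.png");S=cv2.imread("pics/side2.png")
a=cv2.resize(T[185:235,355:425],(560,400),interpolation=cv2.INTER_CUBIC)
b=cv2.resize(S[180:220,200:265],None,fx=3.6,fy=3.6,interpolation=cv2.INTER_CUBIC)
c=cv2.resize(S[235:310,325:385],None,fx=3.4,fy=3.4,interpolation=cv2.INTER_CUBIC)
o=np.zeros((400,800,3),np.uint8);o[:,:560]=a;o[:b.shape[0],560:560+b.shape[1]]=b[:,:240];o[145:145+c.shape[0],560:560+c.shape[1]]=c
cv2.imwrite("pics/m2.png",o)
E
```

```text
[-1.49094432e+01  2.29271882e+01  1.56624595e+01  8.28890590e+01
 -6.54448200e-04  5.09285545e+00]
above t 8.59 p [0.4087 0.299  0.2001] F [ 1.9 -0.7 -0.3] gap 0.0302 grip 59.5
touch f0=-0.1 z=0.0040 t 12.32 p [0.4081 0.2995 0.005 ] F [-1.7 -1.9  6.8] gap 0.03 grip 60.3
open t 13.11 p [0.408  0.2995 0.004 ] F [-0.3  0.7  0.3] gap 0.0853 grip 0.0
top 0.096 128 [ 0.5632 -0.1521  0.1027] ((562.6990966796875, -152.1502227783203), 24.927942276000977)
top 0.067 90 [ 0.5587 -0.1377  0.0739] ((562.8319702148438, -151.15838623046875), 33.73447036743164)
side 0.096 294 [ 0.5627 -0.1521  0.1028] ((564.7114868164062, -150.15330505371094), 25.439674377441406)
side 0.067 221 [ 0.5483 -0.1661  0.0747] ((564.3856811523438, -148.85548400878906), 34.62558364868164)
```

View pics/m2.png

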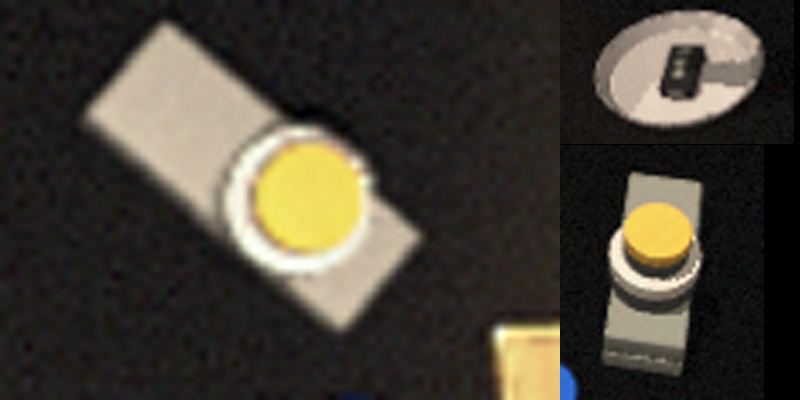

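Fob lies flat in the dish (crop (683,70)), and the tins are undisturbed. Next is the small tin.

```bash
python3 - <<'E'
from h import *
p=(.5635,-.151); c=(.3805,-.314)
above(p,-20,.2); lin(p,.15); lin(p,.0885,.05); st("down"); manip.close(); st("closed")
lin(p,.105,.04); manip.dwell(.2); st("lifted"); lin(p,.18)
above(c,5.5,.2); st("above")
lin(c,.06); touch(c,.026,.017); manip.let_go(); manip.dwell(.2); st("open")
lin(c,.07,.08); lin(c,.2,.2); above((.45,.15),0,.25)
for n in("top","side"):
    P,d=manip.snapshot(n); cv2.imwrite(f"pics/{n}3.png",P); np.savez(f"{n}3.npz",p=P,d=d)
    k=cloud(n,d)
    for x,y,r,lo,hi in((.563,-.15,.06,.067,.08),(.38,-.314,.045,.026,.04)):
        q=k[(np.hypot(k[...,0]-x,k[...,1]-y)<r)&(k[...,2]>lo)&(k[...,2]<hi)]
        print(n,len(q),np.median(q,0).round(4),cv2.minEnclosingCircle((q[:,:2]*1000).astype(np.float32)))
T=cv2.imread("pics/top3.png");S=cv2.imread("pics/side3.png")
a=cv2.resize(T[180:280,355:460],(420,400),interpolation=cv2.INTER_CUBIC)
b=cv2.resize(S[240:400,290:390],(250,400),interpolation=cv2.INTER_CUBIC)
cv2.imwrite("pics/m3.png",np.hstack([a,b]))
E
```

```text
down t 18.52 p [ 0.5638 -0.1511  0.089 ] F [0.2 0.2 0.3] gap 0.0854 grip 0.0
closed t 18.96 p [ 0.5641 -0.1512  0.0893] F [-0.7 -1.   4.4] gap 0.0475 grip 62.1
lifted t 19.73 p [ 0.5633 -0.1509  0.1047] F [-0.5  0.4 -0.3] gap 0.0474 grip 61.9
above t 21.34 p [ 0.3807 -0.3136  0.1993] F [ 0.4 -0.2 -1. ] gap 0.0475 grip 61.8
touch f0=-0.7 z=0.0190 t 24.95 p [ 0.3807 -0.3141  0.0193] F [0.1 0.5 2.4] gap 0.0475 grip 62.2
open t 25.62 p [ 0.3805 -0.314   0.019 ] F [-0.3  0.3 -0.5] gap 0.0857 grip 0.0
top 232 [ 0.562  -0.1507  0.0741] ((563.1710815429688, -150.6539764404297), 33.587730407714844)
top 135 [ 0.3791 -0.3151  0.033 ] ((389.5019836425781, -321.3310241699219), 35.85691452026367)
side 510 [ 0.5626 -0.1515  0.075 ] ((565.1256103515625, -149.04507446289062), 34.42155456542969)
side 440 [ 0.3808 -0.3141  0.0324] ((381.4414978027344, -312.61346435546875), 25.42131233215332)
```

View pics/m3.png

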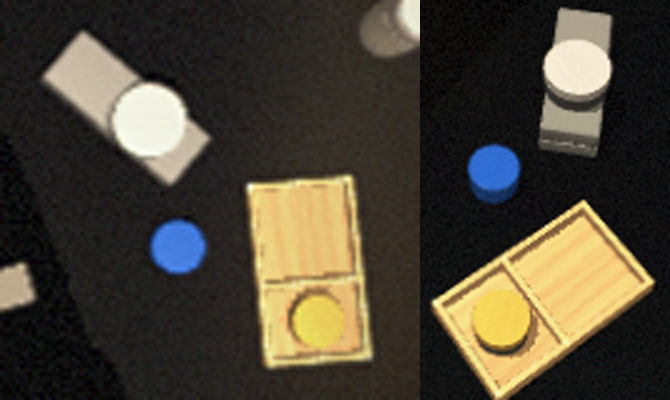

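The small tin stands flat in the small cell (crop (500,320)), and the large tin is still on the case. Next is the large tin.

```bash
python3 - <<'E'
from h import *
p=(.5638,-.1502); c=(.463,-.3055)
above(p,-20,.2); lin(p,.12); lin(p,.056,.05); st("down"); manip.close(); st("closed")
lin(p,.075,.04); manip.dwell(.2); st("lifted"); lin(p,.18)
above(c,5.5,.2); st("above")
lin(c,.06); touch(c,.026,.0165); manip.let_go(); manip.dwell(.2); st("open")
lin(c,.07,.08); lin(c,.2,.2); above((.45,.15),0,.25)
for n in("top","side"):
    P,d=manip.snapshot(n); cv2.imwrite(f"pics/{n}4.png",P); np.savez(f"{n}4.npz",p=P,d=d)
    k=cloud(n,d)
    q=k[(np.hypot(k[...,0]-.575,k[...,1]+.135)<.12)&(k[...,2]>.038)&(k[...,2]<.05)]
    print(n,len(q),q.mean(0).round(4),cv2.minAreaRect((q[:,:2]*1000).astype(np.float32)))
T=cv2.imread("pics/top4.png");S=cv2.imread("pics/side4.png")
a=cv2.resize(T[180:280,355:460],(525,500),interpolation=cv2.INTER_CUBIC)
b=cv2.resize(S[240:400,290:390],(275,440),interpolation=cv2.INTER_CUBIC)
o=np.zeros((500,800,3),np.uint8);o[:,:525]=a;o[:440,525:]=b
cv2.imwrite("pics/m4.png",o)
E
```

```text
down t 32.38 p [ 0.5641 -0.1503  0.0564] F [-0.5  0.2  0.5] gap 0.0854 grip 0.0
closed t 32.7 p [ 0.5645 -0.1505  0.0571] F [-1.3  0.9  5.9] gap 0.0657 grip 67.5
lifted t 33.52 p [ 0.5635 -0.1501  0.0746] F [-0.6 -0.1 -1.9] gap 0.0657 grip 66.8
above t 35.14 p [ 0.4627 -0.3051  0.199 ] F [ 0.4 -0.1 -2.5] gap 0.0653 grip 66.7
touch f0=-3.2 z=0.0190 t 38.75 p [ 0.4632 -0.3056  0.0192] F [-0.8  0.2 -1.2] gap 0.0655 grip 67.0
open t 39.29 p [ 0.4631 -0.3055  0.0191] F [ 0.2  0.3 -0.5] gap 0.0855 grip 0.0
top 532 [ 0.5791 -0.1325  0.0432] ((565.248046875, -145.0138702392578), (192.0802459716797, 76.67833709716797), 40.87861633300781)
side 1150 [ 0.5762 -0.1367  0.0428] ((579.4625854492188, -132.28346252441406), (159.91351318359375, 60.11542892456055), 50.29187774658203)
```

View pics/m4.png

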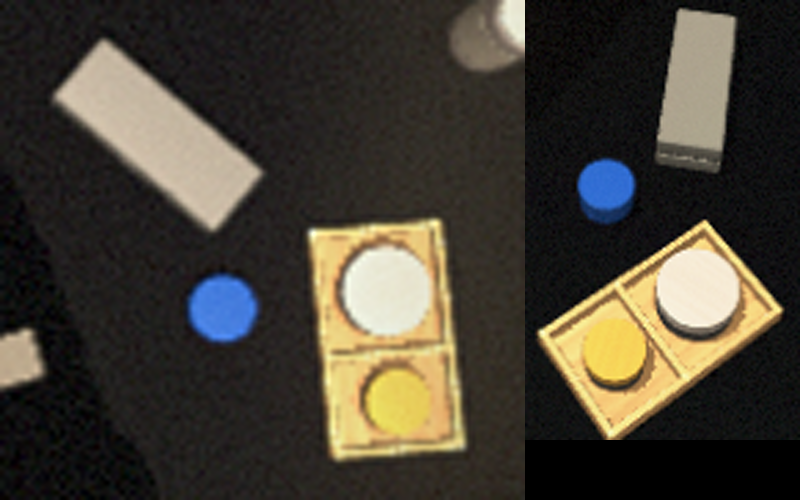

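Both tins stand in their cells, and the case is clear. I'll measure case and mat with both cameras, then carry the case.

```bash
cat >> h.py <<'E'
def meas(n,P,what):
    hsv=cv2.cvtColor(P,cv2.COLOR_BGR2HSV); d=cloud(n,np.load(f"{n}4.npz")["d"]) if what=="case" else None
    v,u=np.mgrid[:400,:640]; z=.004 if what=="mat" else .042
    W=on_z(n,np.c_[u.ravel(),v.ravel()],z).reshape(400,640,3)
    c=(.571,.126) if what=="mat" else (.5785,-.134)
    m=(np.hypot(W[...,0]-c[0],W[...,1]-c[1])<.125)&(hsv[...,2]>70)
    m&=(hsv[...,1]>90)&(hsv[...,0]<25) if what=="mat" else (hsv[...,1]<80)&(abs(d[...,2]-.042)<.008)
    k=max(cv2.findContours(m.astype(np.uint8),0,1)[0],key=cv2.contourArea)[:,0]
    q=W[k[:,1],k[:,0],:2]*1000
    r=cv2.minAreaRect(q.astype(np.float32)); print(n,what,np.round(r[0],1),np.round(r[1],1),round(r[2],1)); return r
E
python3 - <<'E'
from h import *
for n in("top","side"):
    meas(n,np.load(f"{n}4.npz")["p"],"case"); meas(n,np.load(f"{n}0.npz")["p"],"mat")
E
```

```text
top case [ 578.  -133.6] [156.8  60.8] 50.0
top mat [570.3 127. ] [ 97.8 195.4] 50.8
side case [ 577.9 -134.3] [163.9  59.7] 50.3
side mat [573.2 130.4] [ 98.  193.3] 51.0
```

```bash
python3 - <<'E'
from h import *
p=(.578,-.134); c=(.5718,.1278)
above(p,50,.2); lin(p,.09); lin(p,.009,.06); st("down"); manip.close(); st("closed")
lin(p,.03,.04); manip.dwell(.2); st("lifted"); lin(p,.18)
print(above(c,140.6,.2)); lin(c,.06); touch(c,.018,.009); manip.let_go(); manip.dwell(.2); st("open")
lin(c,.08,.06); lin(c,.2,.2); above((.40,-.15),0,.25)
for n in("top","side"):
    P,d=manip.snapshot(n); cv2.imwrite(f"pics/{n}5.png",P); np.savez(f"{n}5.npz",p=P,d=d)
    k=cloud(n,d); q=k[(np.hypot(k[...,0]-.572,k[...,1]-.128)<.12)&(k[...,2]>.04)&(k[...,2]<.055)]
    r=cv2.minAreaRect((q[:,:2]*1000).astype(np.float32)); print(n,q.mean(0).round(4),r)
T=cv2.imread("pics/top5.png");S=cv2.imread("pics/side5.png")
a=cv2.resize(T[175:245,280:350],(400,400),interpolation=cv2.INTER_CUBIC)
b=cv2.resize(S[185:245,255:345],(400,267),interpolation=cv2.INTER_CUBIC)
o=np.zeros((400,800,3),np.uint8);o[:,:400]=a;o[:267,400:]=b
cv2.imwrite("pics/m5.png",o); cv2.imwrite("pics/s5.png",cv2.resize(S,(800,500)))
E
```

```text
down t 46.33 p [ 0.5784 -0.1341  0.0095] F [-0.8 -0.6  0.1] gap 0.0855 grip 0.0
closed t 46.68 p [ 0.5785 -0.1341  0.0097] F [0.6 0.1 2.6] gap 0.0589 grip 66.4
lifted t 47.56 p [ 0.5777 -0.134   0.0297] F [ 0.4  0.5 -2.5] gap 0.0591 grip 65.9
-39.39999999999998
touch f0=-3.5 z=0.0160 t 52.22 p [0.5717 0.1278 0.0159] F [-0.  -0.5 -1.8] gap 0.059 grip 65.9
open t 52.8 p [0.5719 0.1278 0.0161] F [-0.6  0.1  0.2] gap 0.0853 grip 0.0
top [0.5712 0.1267 0.0464] ((570.8338012695312, 126.9529800415039), (59.849388122558594, 157.5520782470703), 50.850101470947266)
side [0.6025 0.1    0.0471] ((603.2598266601562, 104.42705535888672), (62.58687210083008, 78.19992065429688), 51.91726303100586)
```

View pics/m5.png

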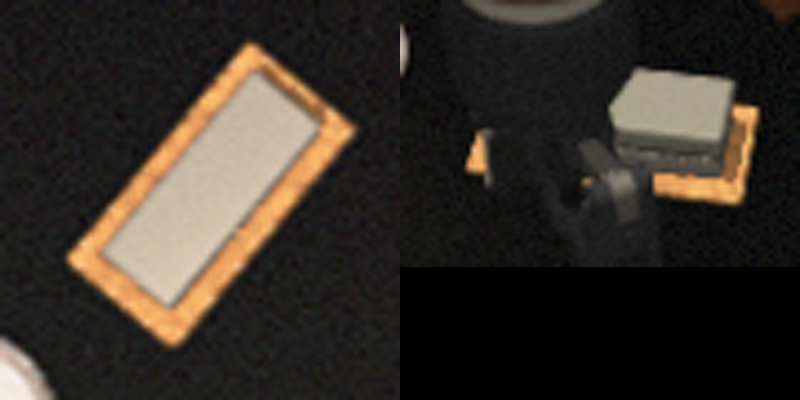

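View pics/s5.png

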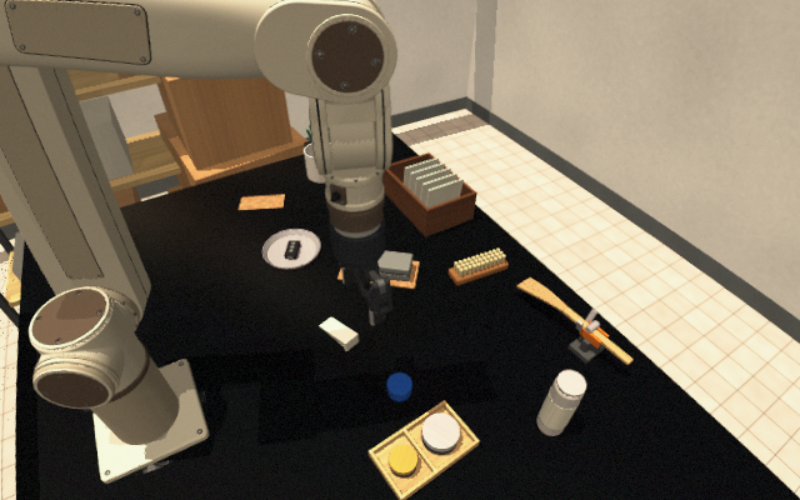

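The top view shows the case squared on the mat, within about 1 mm of its centre after correcting for height. The fob is in the dish at (292,249), the tins are in their cells at (403,458) and (440,432), and the bystanders haven't moved. I'm handing it in.

```bash
python3 - <<'E'
from h import *
print(manip.sign_off(), manip.get_t())
E
```

```text
the job is handed in; nothing more can be done
the job is handed in; nothing more can be done
```

I handed the job in after about 55 s of robot time: the fob is in the dish, both tins are in their cells, the case is centred and squared on the larger mat, and the bystanders look untouched; the case may have been let go about 2 mm above the mat, but it sits flat.

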